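Dress the hall console: each candle on its own holder

ROBOT

A 6-joint arm with a two-finger parallel gripper is mounted at the origin on the work surface. World frame = base frame: x ahead of the robot, y to its left, z up, the work surface at z = 0. Lengths are in m, angles in degrees, forces in N, time in s.
With the tool pointing down it reaches from about 0.325 to 0.85 m from the base axis. Payload 15.5 kg.
Tool frame: the origin (TCP) lies at the very end of the fingers, on their centre line; the grasp point (between the pads) lies arm.grip_depth behind it (arm.grip_depth is the distance from the TCP to the grasp point, in m); z points along the fingers, y is the line along which they close (so a half turn about z gives the same grasp; the last joint's range is limited). The gripper opens to 91 mm and grips with 3 to 60 N. Pads are 32 mm wide; open, the fingers measure 118 mm over their backs; the gripper's body (76 mm by 178 mm) begins 60 mm behind the grasp point.
Start: joints at [63.57, 28.281, 77.091, -0, 74.628, -5.472], TCP at [0.224, 0.584, 0.214] pointing down, gripper open.
Joint ranges: [-166.48, 166.48], [-47.26, 123.95], [12.59, 153.08], [-70.14, 250.14], [6.76, 159.57], [-176.63, 176.63]. Speed limits (degrees/s): [108.29, 108.29, 147.25, 172.46, 172.46, 172.46].

INTERFACE

Orientations are given as a 3x3 rotation matrix whose columns are the frame's x, y, z axes.
In Python, from rig import arm gives the robot as it stands. Calls block until the motion is done:
- arm.move_to(position, orientation): joint-space move of the TCP to a pose.
- arm.move_l(position, orientation=None, feed=0.15): straight line of the TCP; orientation=None keeps the orientation; feed is the mean speed in m/s.
- arm.move_joints(angles): joint-space move.
- arm.grip(opening): finger opening in m; the grip force is fixed at half the most; returns when the fingers have stopped.
- arm.sleep(seconds).
- arm.solve_ik(position, orientation): joint angles nearest the present ones, or None.
- arm.snapshot(name): name is "side" or "top" or "wrist"; returns the picture (480x640x3 uint8, red, green, blue); there is no depth.
- arm.get_calibration(name): a dict with "intrinsics" (3x3 intrinsics, pixels), "cam_to_world" (4x4, takes a point from camera to world coordinates). Camera axes: x right, y down, z forward; pixel columns grow to the right and rows downward; lengths in m; the calibration is good to about 2 mm. A picture is of the moment at which its call begins: read the wrist's pose just before it. get_calibration takes no time and is no camera call; for the wrist camera it gives the pose at the moment of the call.
A pose or a line that the arm cannot do raises arm.Unreachable and nothing moves.
- arm.sign_off(): hands the job in; it is judged then, once.
Readings, each from a call of its own:
- arm.current_t(): time.
- arm.current_joint_positions(): joint angles.
- arm.current_dq(): joint speeds.
- arm.current_tau(): joint torques, N m.
- arm.current_ee_pos(): TCP position.
- arm.current_tool_rot(): TCP orientation.
- arm.current_force(): force on the tool from outside, world axes, zero at the start.
- arm.current_torque(): the same for the moment, N m.
- arm.current_width(): finger opening in m.
- arm.current_grasp_force(): force on a finger pad.
Only numpy, scipy, OpenCV 4.12 (cv2) and the standard library are available. Lean on these libraries where they do the work, as an engineer would, in place of code of your own. Each camera call takes 0.05 s, during which the arm holds its last target. There are 200 camera calls.

TASK

Dress the hall table for the evening: stand the thick round candle on the wide round plate, the slim round one on the tall pedestal, the little votive in the small dish with the finger loop, and the square candle on the square plate with its sides parallel to the rim. Set each one down gently, upright and centred, flat on the floor of its holder inside the rim. Leave the holders where they stand, and do not disturb the reed diffuser.

Things in the scene. Friction and masses are not known exactly. Their poses are not given: they have to be found in the camera images.
- thick_candle: Thick round pillar, the widest round candle: 66 mm diameter, 100 mm tall, about 0.3 kg; ivory wax candle, standing upright loose on the table at the start; origin at the centre of its underside, z up along the candle; a thin seen-only wick, 11 mm, stands on top. Belongs on the wide plate.
- slim_candle: Slim round pillar, the tallest candle: 50 mm diameter, 110 mm tall, about 0.2 kg; ivory wax candle, standing upright loose on the table at the start; origin at the centre of its underside, z up along the candle; a thin seen-only wick, 11 mm, stands on top. Belongs on the pedestal.
- votive_candle: Votive, the smallest and shortest candle: round, 40 mm diameter, 50 mm tall, about 0.06 kg; ivory wax candle, standing upright loose on the table at the start; origin at the centre of its underside, z up along the candle; a thin seen-only wick, 11 mm, stands on top. Belongs in the small dish with the finger loop.
- square_candle: Square pillar: 56 x 56 mm, 80 mm tall, about 0.22 kg; x and y axes are normal to its side faces; ivory wax candle, standing upright loose on the table at the start; origin at the centre of its underside, z up along the candle; a thin seen-only wick, 11 mm, stands on top. Belongs on the square plate.
- wide_plate: Low round brass candle plate, the largest round one: 100 mm across the rim, 13 mm tall; flat floor 6 mm above the origin, 87 mm across at the floor and 94 mm at the top of its slightly flared rim (rim 7 mm above the floor). It is loose but heavy, standing on the table; origin at the centre of its underside, z up. 0.35 kg.
- pedestal: Tall brass pillar holder: round foot 92 mm across, thin turned stem, round pan on top 82 mm across the rim; pan floor 80 mm above the origin, top of the rim at 87 mm; the pan is 70 mm across at its floor and 76 mm at the top of its flared rim. It is loose but heavy, standing on the table; origin at the centre of its underside, z up. 0.6 kg.
- votive_dish: Small round brass dish with a finger loop on its rim: 70 mm across, 13 mm tall; flat floor 6 mm above the origin, 58 mm across at the floor and 64 mm at the top of its flared rim; the loop (22 mm tall) sticks out along its +x to 63 mm from the origin. It is loose but heavy, standing on the table; origin at the centre of its underside, z up. 0.22 kg.
- square_plate: Square brass candle plate with a low upright rim: 84 x 84 mm outside, 76 x 76 mm inside, 13 mm tall, floor 6 mm above the origin; x and y axes are normal to its sides. It is loose but heavy, standing on the table; origin at the centre of its underside, z up. 0.4 kg.
- diffuser: Bystander: round glass reed diffuser, 64 mm diameter, 87 mm tall with its neck, with thin reeds that stand up to 235 mm; origin under its centre. Among the holders. Leave it alone.
Mind the look-alikes: they are no part of the job. Leave any black, purple or red look-alike of the votive_dish alone.

How it is judged:
By the outcome, as a careful person would: the job done as asked, in the order asked, and still so for the second after the job is handed in, with the robot touching nothing.
It also fails if it takes over 128 s, if anything falls off the work surface, if the arm or the gripper's body presses on something with over 40 N, if the wrist force passes 120 N, or if a joint passes its speed limit or range.

## Working session

There is one attempt and no reset: what is moved stays moved. The work goes in short steps, each a Python script; the robot and the scene stay as the last script left them, time stands still between calls to the robot, and variables do not carry over. Pictures are saved under pics/ and viewed, at most 14 in all, crops included, and the job is handed in when it is done.

```bash
ls; mkdir -p pics
python3 - <<'E'
from rig import arm
import cv2,numpy as np
for n in("top","side"):
    im=arm.snapshot(n); cv2.imwrite(f"pics/{n}0.png",im[:,:,::-1])
    c=arm.get_calibration(n); print(n,np.round(c["intrinsics"],1).tolist(),np.round(c["cam_to_world"],4).tolist())
c=arm.get_calibration("wrist");print(np.round(c["intrinsics"],1).tolist(),np.round(c["cam_to_world"],4).tolist())
print(arm.grip_depth,arm.current_t(),arm.current_tool_rot())
E
```

```text
pics
top [[467.3, 0.0, 321.9], [0.0, 467.3, 238.7], [0.0, 0.0, 1.0]] [[0.0243, -0.9885, 0.1491, 0.448], [-0.9996, -0.022, 0.017, -0.0119], [-0.0135, -0.1494, -0.9887, 1.0038], [0.0, 0.0, 0.0, 1.0]]
side [[442.8, 0.0, 328.1], [0.0, 442.8, 237.2], [0.0, 0.0, 1.0]] [[0.7623, -0.4426, 0.4722, 0.1852], [-0.6471, -0.5126, 0.5643, -0.5423], [-0.0077, -0.7358, -0.6772, 0.6489], [0.0, 0.0, 0.0, 1.0]]
[[331.1, 0.0, 324.5], [0.0, 331.1, 237.7], [0.0, 0.0, 1.0]] [[0.3565, 0.8945, 0.2699, 0.1477], [0.9343, -0.3408, -0.1045, 0.6116], [-0.0014, 0.2894, -0.9572, 0.3829], [0.0, 0.0, 0.0, 1.0]]
0.0188 0.1 [[-9.33854693e-01  3.57652346e-01 -4.60945006e-04]
 [ 3.57652635e-01  9.33854169e-01 -9.91413636e-04]
 [ 7.58740029e-05 -1.09069447e-03 -9.99999402e-01]]
```

View pics/top0.png

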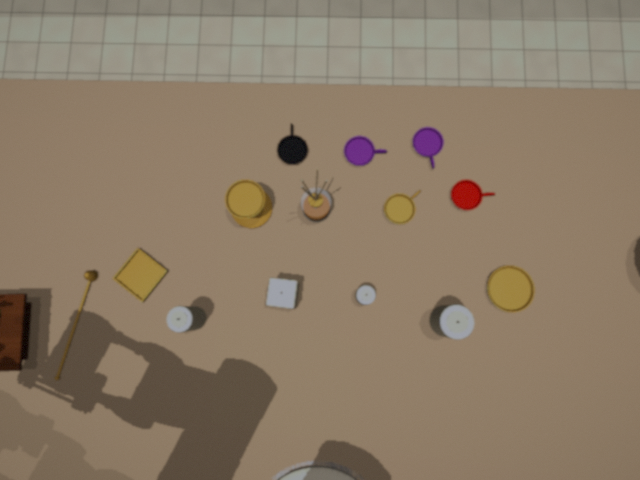

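View pics/side0.png

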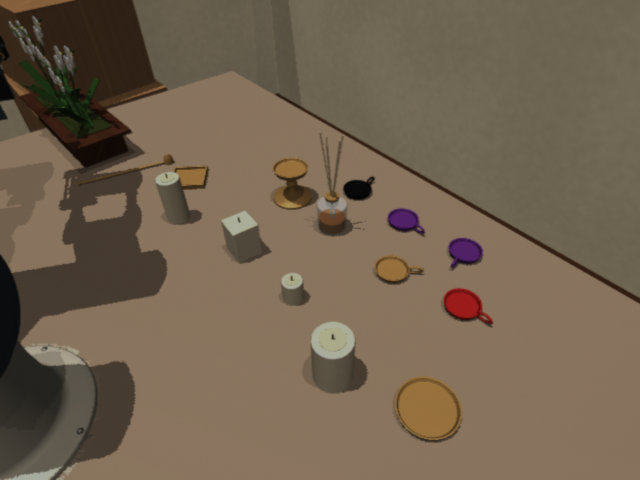

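The top view shows slim (180,319), square (282,293), votive (366,295), thick (457,321), with holders at pedestal (246,200), brass dish (400,208), wide plate (510,288) and square plate (141,274). The diffuser stands between the pedestal and the dish at (316,205). The side view shows the same layout.

```bash
cat > h.py <<'E'
import numpy as np,cv2
def ray(c,uv):
    d=np.linalg.inv(c["intrinsics"])@[uv[0],uv[1],1.]; T=np.array(c["cam_to_world"]); d=T[:3,:3]@d
    return T[:3,3],d/np.linalg.norm(d)
def plane(c,uv,z):
    o,d=ray(c,uv); return o+d*(z-o[2])/d[2]
def tri(rays):
    A=np.zeros((3,3));b=np.zeros(3)
    for o,d in rays: P=np.eye(3)-np.outer(d,d);A+=P;b+=P@o
    p=np.linalg.solve(A,b); return p,[1000*np.linalg.norm((np.eye(3)-np.outer(d,d))@(p-o)) for o,d in rays]
def masks(im):
    h=cv2.cvtColor(im,cv2.COLOR_RGB2HSV).astype(int)
    return h
def blobs(m,amin=80):
    cs,_=cv2.findContours(m.astype(np.uint8),cv2.RETR_EXTERNAL,cv2.CHAIN_APPROX_NONE)
    return [c for c in cs if cv2.contourArea(c)>amin]
E
python3 - <<'E'
import cv2,numpy as np
from h import *
for n,pts in(("top",[(180,319),(200,319),(282,285),(366,299),(457,330),(440,325),(141,274),(246,200),(255,222),(400,208),(510,288),(100,200),(330,400)]),("side",[(170,180),(175,205),(237,225),(243,245),(291,283),(330,342),(330,370),(190,178),(290,170),(392,270),(427,408),(420,350)])):
    im=cv2.imread(f"pics/{n}0.png")[:,:,::-1].copy();h=masks(im)
    print([(p,h[p[1],p[0]].tolist()) for p in pts])
    S,V=h[...,1],h[...,2]
    for nm,m in(("white",(S<60)&(V>110)),("brass",(S>150)&(h[...,0]>8)&(h[...,0]<30)&(V>60))):
        for c in blobs(m):
            r=cv2.minAreaRect(c);print(n,nm,np.round(r[0],1),np.round(r[1],1),round(r[2],1),cv2.contourArea(c))
E
```

```text
[((180, 319), [45, 7, 147]), ((200, 319), [17, 65, 63]), ((282, 285), [114, 15, 168]), ((366, 299), [98, 6, 162]), ((457, 330), [48, 8, 160]), ((440, 325), [0, 4, 121]), ((141, 274), [21, 152, 159]), ((246, 200), [21, 156, 159]), ((255, 222), [19, 160, 148]), ((400, 208), [22, 148, 159]), ((510, 288), [22, 149, 157]), ((100, 200), [15, 73, 146]), ((330, 400), [17, 75, 146])]
top white [310.5 469.5] [19. 79.] 90.0 721.0
top white [178.  318.5] [27. 26.] 90.0 549.0
top white [457.2 321.9] [35.8 34.4] 63.4 962.0
top white [365.5 295. ] [20. 21.] 90.0 327.0
top white [280.8 292.6] [29.5 30.3] 7.1 820.5
top white [321.3 192.9] [26.6  9.5] 32.3 96.5
top white [319.5  44.5] [ 89. 639.] 90.0 53406.5
top brass [ 11.5 328. ] [68. 23.] 90.0 1214.0
top brass [511.4 288.2] [45.3 41.9] 73.6 943.0
top brass [139.5 273.8] [34.8 38.7] 37.9 1087.0
top brass [248.4 203.6] [48.6 39.6] 53.1 1522.0
[((170, 180), [29, 51, 161]), ((175, 205), [19, 66, 81]), ((237, 225), [34, 31, 174]), ((243, 245), [19, 71, 79]), ((291, 283), [30, 53, 169]), ((330, 342), [30, 51, 170]), ((330, 370), [20, 66, 89]), ((190, 178), [17, 154, 149]), ((290, 170), [17, 154, 149]), ((392, 270), [17, 153, 150]), ((427, 408), [17, 152, 151]), ((420, 350), [15, 80, 137])]
side white [ 32.8 476.7] [10.8 59.4] 78.7 298.0
side white [ 54.  354.5] [21. 60.] 90.0 797.0
side white [332.5 340.5] [37. 43.] 90.0 1268.5
side white [291.5 280.5] [15. 21.] 90.0 257.5
side white [238.9 222.2] [19.1 32.3] 68.2 493.0
side white [331.5 204.5] [15. 29.] 90.0 249.5
side white [166.5 178.5] [13. 23.] 90.0 227.5
side brass [428.1 407.6] [68.  56.3] 33.7 2963.0
side brass [394.  268.5] [23. 36.] 90.0 603.5
side brass [331.5 218.5] [11. 23.] 90.0 169.5
side brass [292.7 193.7] [35.3 23.1] 5.0 339.5
side brass [190.5 176.5] [19. 31.] 90.0 419.0
side brass [290. 168.] [18. 32.] 90.0 443.5
```

```bash
cat > survey.py <<'E'
from rig import arm
from h import *
import pickle
c=arm.get_calibration("top");s=arm.get_calibration("side")
top={"thick":((457.2,321.9),.1),"slim":((180,319),.11),"votive":((366,295),.05),"square":((282,293),.08),
"wide":((510,288),.013),"ped":((246,200),.087),"dish":((400,208),.013),"sqp":((141,274),.013),"diff":((316,205),.05)}
side={"thick":(332.5,340.5),"slim":(170.5,180),"votive":(292,281.5),"square":(240,224)}
P={k:plane(c,*v) for k,v in top.items()}
for k in P: print(k,P[k].round(3),*( [x if isinstance(x,list) else x.round(3) for x in tri([ray(c,top[k][0]),ray(s,side[k])])] if k in side else []))
E
python3 - <<'E'
exec(open('survey.py').read())
R=np.array([[-1,0,0],[0,1,0],[0,0,-1.]])
views=[]
for k in["sqp","slim","ped","square","dish","votive","thick","wide"]:
    p=P[k].copy(); p[2]=.25
    if k in("ped","sqp","dish"):p[0]-=.03
    try: arm.move_to(p,R)
    except arm.Unreachable: print("unreach",k);continue
    c=arm.get_calibration("wrist");im=arm.snapshot("wrist");views.append((k,c,im));cv2.imwrite(f"pics/w_{k}.png",im[:,:,::-1])
pickle.dump(views,open("views.pkl","wb"));print(arm.current_t(),arm.current_joint_positions())
g=np.vstack([np.hstack([cv2.resize(v[2],(400,300)) for v in views[i:i+2]]) for i in(1,4)])
cv2.imwrite("pics/m1.png",g[:,:,::-1])
E
```

```text
thick [ 0.43  -0.257  0.1  ] [ 0.43  -0.258  0.097] [np.float64(0.22112654787084862), np.float64(0.22112654787094427)]
slim [0.423 0.268 0.11 ] [0.426 0.269 0.104] [np.float64(2.8500725629250026), np.float64(2.850072562924833)]
votive [ 0.479 -0.088  0.05 ] [ 0.479 -0.088  0.047] [np.float64(0.1663492857651162), np.float64(0.1663492857652333)]
square [0.478 0.08  0.08 ] [0.478 0.08  0.075] [np.float64(0.4086548060465885), np.float64(0.40865480604648535)]
wide [ 0.502 -0.392  0.013]
ped [0.662 0.159 0.087]
dish [ 0.668 -0.162  0.013]
sqp [0.513 0.389 0.013]
diff [0.663 0.019 0.05 ]
7.2333 [-4.33118551e+01  2.75173049e+01  7.25632030e+01  1.13888588e-02
  7.99598835e+01 -1.33383723e+02]
```

View pics/m1.png

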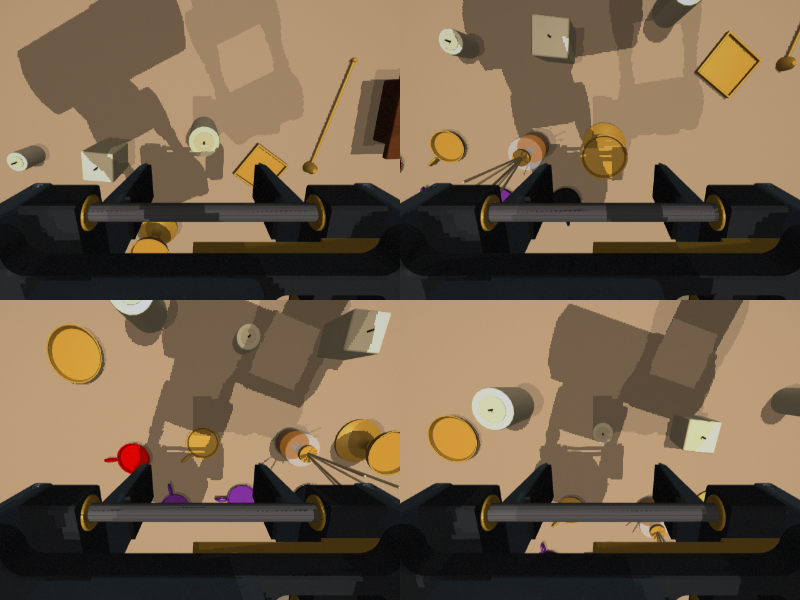

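The crops show the slim candle, the square candle, the votive (shaded), and the brass plates, dish and pedestal with the diffuser beside it. The fingers cover only the lower third of the picture.

```bash
cat > meas.py <<'E'
from h import *
import pickle
from scipy.optimize import least_squares
NOM={"thick":(.033,.1),"slim":(.025,.11),"votive":(.02,.05),"wide":(.05,.013),"ped":(.041,.087),"dish":(.035,.013),"square":(.028,.08),"sqp":(.042,.013)}
def edges(im,brass):
    if brass:
        h=cv2.cvtColor(im,cv2.COLOR_RGB2HSV); m=cv2.inRange(h,(10,115,25),(30,255,255))
        b=blobs(m,150); return np.vstack([c[:,0] for c in b]) if b else np.zeros((0,2))
    e=cv2.Canny(cv2.GaussianBlur(im,(3,3),0),40,100); return np.argwhere(e)[:,::-1]
def toplane(c,uv,z):
    K=np.linalg.inv(c["intrinsics"]);T=np.array(c["cam_to_world"])
    d=np.c_[uv,np.ones(len(uv))]@K.T@T[:3,:3].T
    return T[:2,3]+d[:,:2]*((z-T[2,3])/d[:,2])[:,None]
def px(c,p):
    T=np.linalg.inv(c["cam_to_world"]);q=c["intrinsics"]@(T[:3,:3]@p+T[:3,3]);return q[:2]/q[2]
def fit(k,c,im,p0,z=None):
    r,zz=NOM[k]; z=z or zz; q0=px(c,np.r_[p0[:2],z])
    if not(15<q0[0]<625 and 15<q0[1]<465): return None
    pts=toplane(c,edges(im,k in("wide","ped","dish","sqp")),z)
    sq=k in("square","sqp")
    def res(x,P):
        d=P-x[:2]
        if sq:
            cs,sn=np.cos(x[3]),np.sin(x[3]);d=np.abs(d@np.array([[cs,-sn],[sn,cs]]));return d.max(1)-x[2]
        return np.hypot(*d.T)-x[2]
    best=None
    for a in (np.radians(np.arange(0,90,15)) if sq else [0]):
        x=np.r_[p0[:2],r,a]
        for g in(.012,.008,.005,.003,.002,.002):
            P=pts[np.abs(res(x,pts))<g]
            if len(P)<15: break
            s=least_squares(lambda y:np.r_[res(y,P)*1e3,(y[2]-r)*1e3*len(P)**.5*.5],x,x_scale=[.01,.01,.01,.1]);x=s.x
        else:
            ang=np.arctan2(*(P-x[:2]).T);cov=len(np.unique((ang//.2618)))
            if best is None or len(P)>best[1]: best=(x,len(P),cov)
    return best
E
python3 - > o.txt <<'E'
exec(open('survey.py').read().replace("print(","(lambda *a:0)("))
from meas import *
V=pickle.load(open("views.pkl","rb"))
for n in("top","side"): V.append((n,arm.get_calibration(n),cv2.imread(f"pics/{n}0.png")[:,:,::-1].copy()))
for k in NOM:
    R=[]
    for n,c,im in V:
        f=fit(k,c,im,P[k])
        if f is None or f[2]<12: continue
        x=f[0];print(k,n,(x[:3]*1000).round(1),round(np.degrees(x[3])%90,1),f[1:])
        if f[2]>=14 and n!="side": R.append(ray(c,px(c,np.r_[x[:2],NOM[k][1]])))
    if len(R)>1:
        p,e=tri(R);print("   TRI",k,(p*1000).round(1),np.round(e,1))
E
cat o.txt
```

```text
thick votive [ 432.1 -257.    32.1] 0.0 (252, 24)
thick thick [ 431.2 -258.3   32.1] 0.0 (254, 24)
thick wide [ 431.6 -259.    32. ] 0.0 (259, 24)
thick top [ 431.  -255.8   32.4] 0.0 (126, 24)
thick side [ 429.9 -257.2   32.3] 0.0 (147, 24)
   TRI thick [ 431.7 -257.7   97.4] [0.8 0.6 0.1 1.4]
slim sqp [424.3 269.8  24.1] 0.0 (207, 24)
slim slim [424.1 268.8  24.2] 0.0 (181, 24)
slim square [424.2 267.3  24.2] 0.0 (204, 24)
slim top [423.4 270.4  24.5] 0.0 (95, 24)
slim side [422.5 270.9  24.9] 0.0 (55, 23)
   TRI slim [424.1 269.3 108.8] [0.2 0.5 1.1 1.6]
votive slim [480.1 -86.5  19.1] 0.0 (114, 24)
votive ped [481.1 -87.4  19.1] 0.0 (156, 24)
votive square [480.3 -87.7  19. ] 0.0 (122, 24)
votive dish [481.  -89.2  19.2] 0.0 (153, 24)
votive votive [479.8 -89.   19.1] 0.0 (119, 24)
votive thick [479.1 -89.3  19.1] 0.0 (109, 24)
votive wide [479.5 -90.4  19.3] 0.0 (129, 24)
votive top [479.3 -86.6  19.4] 0.0 (65, 24)
votive side [478.4 -87.4  19.4] 0.0 (68, 24)
   TRI votive [480.3 -88.4  47.8] [0.6 0.6 0.5 0.4 0.6 0.4 0.5 1.8]
wide dish [ 502.6 -394.6   49.3] 0.0 (261, 24)
wide v
[... 833 characters left out ...]
im [478.5  81.8  27.1] 85.0 (192, 24)
square ped [480.1  80.7  27.1] 84.3 (252, 24)
square square [478.3  80.   27.1] 85.3 (191, 24)
square dish [480.   77.1  27.3] 84.3 (261, 24)
square votive [478.2  78.   27.1] 84.6 (206, 24)
square top [478.3  81.3  27.4] 85.1 (109, 24)
square side [476.9  80.5  27.5] 84.4 (105, 24)
   TRI square [479.2  80.1  76.7] [0.4 0.6 0.3 0.1 0.6 0.5 1.7]
sqp sqp [512.  391.2  41.9] 54.3 (210, 24)
sqp slim [510.9 388.6  42.2] 53.6 (152, 19)
sqp ped [513.4 387.5  42.8] 54.3 (234, 24)
sqp square [510.2 385.4  42.7] 52.8 (139, 19)
sqp top [512.4 391.2  41.7] 54.4 (120, 24)
sqp side [508.5 388.2  43.8] 52.4 (43, 14)
   TRI sqp [513.  391.4   6.8] [0.7 1.  0.3 1.4 2.2]
```

Each fit agrees across views to about 1–2 mm, and the triangulated heights match the nominal ones with a common bias of about −2 mm. I'll average the overhead wrist, top and side estimates, then start with the thick candle.

```bash
cat > act.py <<'E'
from rig import arm
import numpy as np
def R(yaw):
    c,s=np.cos(np.radians(yaw)),np.sin(np.radians(yaw)); return np.array([[c,s,0],[s,-c,0],[0,0,-1.]])
def pickplace(p,h,floor,zg,w,y1,y2,zt):
    zt1=max(zg+.10,.13)
    arm.move_to([*p,zt1],R(y1)); arm.grip(.09)
    arm.move_l([*p,zg+.02],feed=.15); arm.move_l([*p,zg],feed=.06)
    arm.grip(w-.012); arm.sleep(.2)
    print("width",round(arm.current_width()*1e3,1),"N",round(arm.current_grasp_force(),1))
    arm.move_l([*p,zg+.01],feed=.04); arm.move_l([*p,zt],feed=.15)
    if abs(arm.current_width()-w)>.006: print("NO GRASP?",arm.current_width()); return False
    arm.move_to([*h,zt],R(y2)); zf=zg+floor
    arm.move_l([*h,zf+.015],feed=.12); arm.move_l([*h,zf+.003],feed=.03); arm.sleep(.3)
    f0=arm.current_force()[2]
    z=zf+.003
    while z>zf-.0025:
        z-=.0005; arm.move_l([*h,z],feed=.01)
        df=arm.current_force()[2]-f0
        if df>1.2: break
    print("contact dz mm",round((z-zf)*1e3,2),"df",round(df,2),"width",round(arm.current_width()*1e3,1))
    arm.grip(min(w+.022,.09)); arm.sleep(.1)
    arm.move_l([*h,zf+.03],feed=.08); arm.move_l([*h,max(zf+.12,.18)],feed=.2)
    print("t",arm.current_t()); return True
E
python3 - <<'E'
from act import *
import cv2,pickle
pickplace([.4307,-.2571],[.5009,-.3942],.006,.051,.066,180,180,.13)
c=arm.get_calibration("wrist");im=arm.snapshot("wrist");pickle.dump((c,im),open("v1.pkl","wb"));cv2.imwrite("pics/a1.png",im[:,:,::-1])
t=arm.snapshot("top");cv2.imwrite("pics/a1t.png",t[:,:,::-1])
from meas import *
for n,cc,i in(("w",c,im),("t",arm.get_calibration("top"),t)):
    for k,z in(("thick",.106),("wide",None)):
        f=fit(k,cc,i,[.5009,-.3942],z); print(n,k,f and ((f[0][:3]*1e3).round(1),f[1:]))
E
```

```text
width 65.4 N 30.0
contact dz mm 2.5 df 1.32 width 65.7
t 15.2333
w thick (array([ 494.1, -395. ,   32.9]), (182, 19))
w wide (array([ 501.5, -395.3,   49.3]), (180, 16))
t thick (array([ 499. , -396.5,   34.5]), (60, 17))
t wide (array([ 501.2, -393.7,   48.9]), (94, 18))
```

View pics/a1.png

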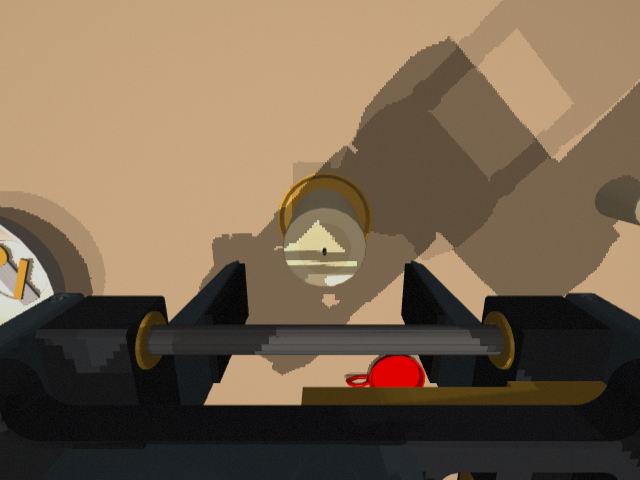

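The candle stands upright on the plate, with its wick at about (325,251). Shadow patches spoil the circle fit, so I'll check with the wick and an outline from a clearer view.

Run:
```python
from act import *
from meas import *
c,im=pickle.load(open("v1.pkl","rb"))
print(plane(c,(325,253),.106),px(c,np.r_[.5009,-.3942,.106]))
arm.move_to([.43,-.27,.22],R(180))
cs=arm.get_calibration("wrist");im=arm.snapshot("wrist")
s=arm.snapshot("side");t=arm.snapshot("top")
for n,cc,i in(("w",cs,im),("s",arm.get_calibration("side"),s),("t",arm.get_calibration("top"),t)):
    for k,z in(("thick",.106),("wide",None)):
        f=fit(k,cc,i,[.5009,-.3942],z); print(n,k,f and ((f[0][:3]*1e3).round(1),f[1:]))
q=px(cs,np.r_[.5,-.394,.05]).astype(int);print(q)
cr=[cv2.resize(i[max(0,q[1]-60):q[1]+60,max(0,q[0]-60):q[0]+60],(390,390),interpolation=cv2.INTER_NEAREST) for i,q in((t,[511,280]),(s,[430,390]))]
cv2.imwrite("pics/a2.png",np.hstack(cr)[:,:,::-1])
```

```text
[ 0.50499489 -0.39469872  0.106     ] [325.6547817  247.99836381]
w thick (array([ 502. , -393.5,   32.8]), (98, 11))
w wide (array([ 501.8, -395.1,   49.3]), (148, 16))
s thick (array([ 500. , -394.7,   32.3]), (159, 24))
s wide (array([ 500.1, -394.3,   49.2]), (137, 19))
t thick (array([ 501.3, -394.4,   33.2]), (44, 12))
t wide (array([ 500.3, -393.7,   49.4]), (62, 11))
[213 279]
```

View pics/a2.png

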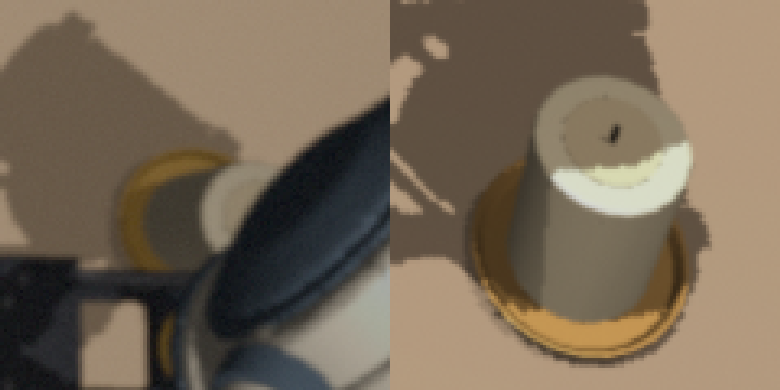

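The side crop shows the candle upright inside the rim with an even gap all round. The side fits put candle and plate within 0.5 mm of each other. The first contact trigger was probably motion noise, so I'll let each step settle, then do the slim candle.

```bash
python3 - <<'E'
s=open('act.py').read()
s=s.replace("feed=.01)\n        df=arm","feed=.01); arm.sleep(.12)\n        df=arm").replace("print(\"contact","print('f0',round(f0,2)); print(\"contact")
open('act.py','w').write(s)
E
python3 - <<'E'
from act import *
from meas import *
arm.move_to([.44,.1,.25],R(120))
pickplace([.4233,.2700],[.6634,.1599],.080,.056,.050,90,90,.23)
arm.move_to([.48,-.05,.3],R(-70))
s=arm.snapshot("side");t=arm.snapshot("top");cv2.imwrite("pics/b_s.png",s[:,:,::-1]);cv2.imwrite("pics/b_t.png",t[:,:,::-1])
for n,i in(("side",s),("top",t)):
    for k,z in(("slim",.19),("ped",None)):
        f=fit(k,arm.get_calibration(n),i,[.6634,.1599],z); print(n,k,f and ((f[0][:3]*1e3).round(1),f[1:]))
cr=[cv2.resize(i[q[1]-60:q[1]+60,q[0]-60:q[0]+60],(390,390),interpolation=cv2.INTER_NEAREST) for i,q in((t,[246,195]),(s,[290,150]))]
cv2.imwrite("pics/b.png",np.hstack(cr)[:,:,::-1]);print(arm.current_t(),arm.current_joint_positions())
E
```

```text
width 49.9 N 30.0
f0 -1.24
contact dz mm -0.5 df 7.11 width 50.0
t 29.65
side slim (array([657.9, 161.7,  27.7]), (19, 10))
side ped (array([661.8, 158.1,  40.8]), (31, 14))
top slim (array([663.1, 160.2,  24.5]), (97, 24))
top ped (array([647.5, 148. ,  41.5]), (77, 19))
31.9083 [-1.30240448e+01  1.19569947e+01  8.88565712e+01  2.53669098e-03
  7.91972532e+01  1.46930820e+02]
```

View pics/b.png

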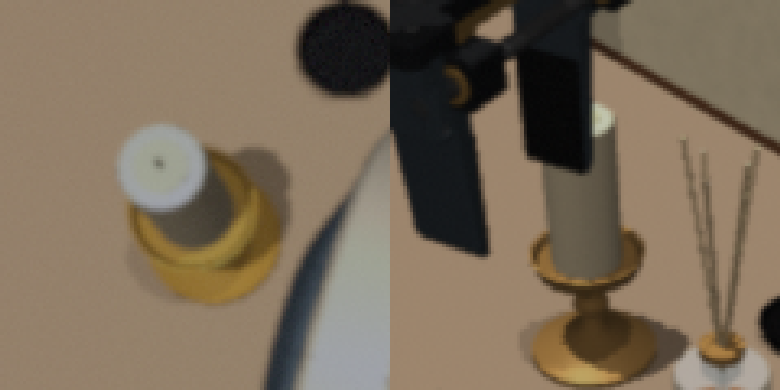

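The slim candle stands upright and centred in the pan: top fit (663.1,160.2), pan (663.3,160.5). The diffuser is untouched. Next comes the votive, with finer steps.

```bash
sed -i 's/z-=.0005/z-=.00025/; s/f0=arm/f0=arm/; s/zf+.003/zf+.0015/g' act.py
python3 - <<'E'
from act import *
from meas import *
pickplace([.4792,-.0877],[.6672,-.1618],.006,.021,.040,-70,-70,.13)
arm.move_to([.44,.08,.25],R(84.9))
s=arm.snapshot("side");t=arm.snapshot("top")
for n,i in(("side",s),("top",t)):
    for k,z in(("votive",.056),("dish",None)):
        f=fit(k,arm.get_calibration(n),i,[.6672,-.1618],z); print(n,k,f and ((f[0][:3]*1e3).round(1),f[1:]))
    f=fit("square",arm.get_calibration(n),i,[.478,.08]);print(f)
cr=[cv2.resize(i[q[1]-60:q[1]+60,q[0]-60:q[0]+60],(390,390),interpolation=cv2.INTER_NEAREST) for i,q in((t,[400,205]),(s,[392,260]))]
cv2.imwrite("pics/c.png",np.hstack(cr)[:,:,::-1]);print(arm.current_t(),arm.current_joint_positions())
E
```

```text
width 39.5 N 30.0
f0 -1.01
contact dz mm 0.0 df 2.13 width 39.0
t 43.325
side votive (array([ 665.9, -161.6,   19.4]), (63, 24))
side dish (array([ 665. , -162.9,   34.7]), (59, 20))
(array([0.47773846, 0.08005508, 0.02790306, 1.4627414 ]), 104, 24)
top votive (array([ 666.6, -160.8,   19.7]), (67, 24))
top dish (array([ 667.8, -160.6,   33.4]), (74, 21))
(array([0.47672743, 0.07598599, 0.02902992, 0.02591834]), 67, 15)
45.5083 [ 2.62462978e+00  1.15937754e+01  9.77737544e+01 -2.67371454e-03
  7.06433212e+01  7.77701799e+00]
```

View pics/c.png

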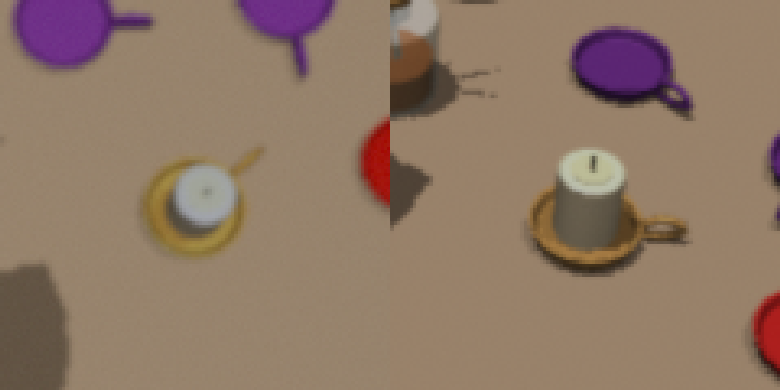

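The votive is in the dish, upright and within about 1 mm of centre. Now the square candle.

Run:
```python
from act import *
from meas import *
pickplace([.4778,.0806],[.5116,.3910],.006,.036,.056,84.8,54.35,.13)
arm.move_to([.45,.05,.3],R(90))
s=arm.snapshot("side");t=arm.snapshot("top")
for n,i in(("side",s),("top",t)):
    for k,z in(("square",.086),("sqp",None)):
        f=fit(k,arm.get_calibration(n),i,[.5116,.391],z); print(n,k,f and ((f[0][:3]*1e3).round(1),np.degrees(f[0][3])%90,f[1:]))
arm.move_to([.46,.36,.25],R(180));c=arm.get_calibration("wrist");w=arm.snapshot("wrist")
for k,z in(("square",.086),("sqp",None)):
    f=fit(k,c,w,[.5116,.391],z); print(k,f and ((f[0][:3]*1e3).round(1),np.degrees(f[0][3])%90,f[1:]))
q=px(c,np.r_[.51,.39,.05]).astype(int)
cr=[cv2.resize(i[q[1]-50:q[1]+50,q[0]-50:q[0]+50],(390,390),interpolation=cv2.INTER_NEAREST) for i,q in((t,[141,270]),(w,q))]
cv2.imwrite("pics/d.png",np.hstack(cr)[:,:,::-1]);print(arm.current_t())
```

```text
width 55.8 N 30.0
f0 -1.88
contact dz mm 0.0 df 3.97 width 56.1
t 56.6583
side square (array([510.8, 390.9,  28.7]), np.float64(49.6564088372014), (53, 22))
side sqp (array([506.9, 385.1,  42.8]), np.float64(59.13009893465905), (40, 14))
top square (array([511.5, 391.5,  27.4]), np.float64(54.45022888776924), (73, 13))
top sqp None
square (array([511.9, 389.7,  27.3]), np.float64(54.45437536452061), (249, 24))
sqp (array([511.7, 390.4,  42. ]), np.float64(54.12209469241192), (137, 16))
59.3833
```

View pics/d.png

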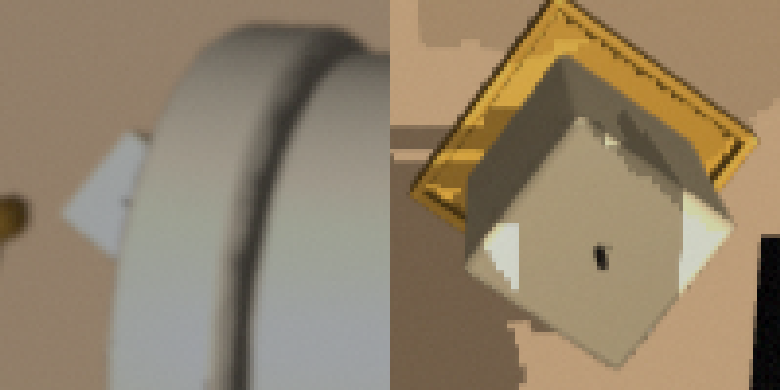

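The square candle is seated parallel to the rim (54.45° against 54.1–54.4°) and within 1 mm of centre. The arm is clear, so I'm handing in.

```bash
python3 -c "
from rig import arm
arm.sleep(.5);print(arm.sign_off(),arm.current_t())"
```

```text
the job is handed in; nothing more can be done
the job is handed in; nothing more can be done
```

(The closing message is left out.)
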